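# Release a gauge case down a roller lane and load the next one behind the gate

### The arm

A 6-joint arm with a two-finger parallel gripper is mounted at the origin on a cart in front of the work surface, level with it; the furniture and walls round the work are solid. World frame = base frame: x ahead of the robot, y to its left, z up, the work surface at z = 0. Lengths are in m, angles in rad, forces in N, time in s.
With the tool pointing down it reaches from about 0.3 to 1 m from the base axis. Payload 5.1 kg.
Tool frame: the origin (TCP) lies midway between the tips of the shut fingers; the grasp point (between the pads) lies 19 mm behind it; z points along the fingers, y is the line along which they close (so a half turn about z gives the same grasp; the last joint's range is limited). The gripper opens to 95 mm and grips with 3 to 60 N. Pads are 20 mm wide; open, the fingers measure 119 mm over their backs; the gripper's body (75 mm by 180 mm) begins 59 mm behind the grasp point.
Start: joints at [1.264, 0.124, 1.65, -0, 1.367, -0.083], TCP at [0.144, 0.634, 0.215] pointing down, gripper open.
Joint ranges: [-2.61, 2.61], [-1.02, 2.33], [0.03, 2.71], [-1.35, 4.49], [0.32, 2.68], [-2.91, 2.91]. Speed limits (rad/s): [2.57, 2.57, 3.14, 3.14, 3.14, 3.14].

### API

Orientations are given as a rotation vector (axis times angle).
In Python, from cell import ctrl, imaging, hand_in gives the robot as it stands.
- The arm moves only by the tool step_arm, never from a script. Its argument "increments" is a list of rows, each a list of 7 numbers: the shift along the tool's x, y, z scaled (see below), then the turn, a rotation vector about the tool's x, y, z scaled (see below), then the gripper's target within -1 to 1 (shut at 1, half-way at 0, fully open at -1). A call has 1 to 10 rows; each row shifts and turns the commanded pose from where the row before left it, along the tool's axes as they then stand; what a row does not reach is not made up. The controller multiplies each number of a shift by 0.04 m and each number of a turn by 0.1 rad. A row lasts 1/10 s, in which the tool goes at most 50 mm and 8.59 degrees, less where a joint would pass 70% of its speed; a pose out of reach is approached as far as the arm can. A call with a number of a shift or a turn outside -1 to 1 is refused whole. A call with a gripper value outside its range is refused whole. The fingers move at their own pace and stop on an object; "force" is the grip in N (left out, the last holds). Time passes only in rows, so rows that do not move let the fingers close. It gives the time, the measured TCP pose, the force, the opening and the grip force at its end, in the units of the state.
- ctrl.state(): the state, without advancing time (a new reading comes with each control period).
- imaging.camera(name): name is "side" or "top"; returns a dict with "frame" (400x640x3 uint8, red, green, blue), "fov_y" (degrees; the focal length in pixels is half the picture's height over the tangent of half this angle, whatever the lens; pixels are square), "cx", "cy" (the principal point, pixels), "rvec" (rotation vector, rad) and "tvec" (3), from world to camera coordinates, as OpenCV has them. Camera axes: x right, y down, z forward; pixel columns grow to the right and rows downward; lengths in m; the calibration is good to about 2 mm. A picture is of the moment at which its call begins. There is no depth.
- hand_in(): hands the job in; it is judged then, once.
Trained networks look in a picture, given as the dict that the camera call returned (one of the last four; its "shot" number tells which), for a name from the list of things; names that differ only in an ending like _2 or _b are one class to them, and where a whole thing is asked for, a point or a joint stands for the part that bears it (a point fixed in the world has none). Each returns a list of dicts, best first, with "conf" (0 to 1); they miss things now and then, are a little off and sometimes report something else, mostly with a low value. They report only what shows in the picture. A call takes as long as a camera call. They do not tell look-alikes from the thing itself.
- imaging.search_frame(name, picture): "centre" ([row, column] in pixels, amid what is visible of it).
- imaging.mark_of(name, picture): "centre" ([row, column] in pixels: a listed point, or the origin of a listed thing).
The state is a dict: "t": time; "joint_positions": joint angles; "qvel": joint speeds; "effort": joint torques, N m; "tool_pos": TCP position; "tcp_rot": TCP orientation; "wrist_force": force on the tool from outside, world axes, zero at the start; "ft_torque": the same for the moment, N m; "finger_gap": opening from 0.0 (shut) to 1.0 (fully open); "finger_force": force on a finger pad.
Only numpy, scipy, OpenCV 4.12 (cv2) and the standard library are available. Lean on these libraries where they do the work, as an engineer would, in place of code of your own. Each camera call takes 0.05 s, during which the arm holds its last target. There are 200 camera calls.

### The job

A blue gauge case is waiting behind the sprung gate of the small sloping roller lane. Pull the gate's red knob out to its stop and let the waiting case roll down to the front stop on its own without touching it, then ease the gate back until it is fully shut, without letting it snap. After that take the other blue case, which stands upright on the bench, lay it over without letting it topple, and set it down flat and lengthways on the upper rollers before letting go, so that it rolls forward and comes to rest against the shut gate; leave the jar, the pliers and the tape where they are.

Things in the scene. Friction and masses are not known exactly. Their poses are not given: they have to be found in the camera images.
- lane: the sloping roller lane, fixed: free steel rollers of 18 mm diameter, 34 mm long, 25 mm apart, between thin side plates (42 mm over all, tops 4 mm below the roller crests). Origin on the plane of the roller crests, on the centre line, 80 mm above the bench; x runs across the lane, y UPHILL along it (slope 12 degrees), z out of the roller plane
- load_spot (a point): point on the plane of the roller crests, on the centre line, in the open upper part of the lane, 130 mm uphill of the lane's origin; the rollers end 205 mm uphill of the origin. Two blue guides 56 mm apart, 13 mm above the crests, run from the front stop to 57 mm uphill of the origin and flare out until 78 mm; beyond that both sides are open. Axes as the lane's
- front_stop (a point): point on the face of the front stop, on the plane of the roller crests and on the centre line, 165 mm downhill of the lane's origin; a case that has rolled home rests against it. Axes as the lane's
- gate_knob (a point): centre of the gate's red pull knob, a cylinder of 26 mm diameter and 24 mm height along the lane's z, above the centre line 47.5 mm downhill of the lane's origin and 90 mm out of the roller plane while shut; moves with the gate. The portal's cross bars (82 mm wide, 22 mm along the lane) end 28 mm below it. Axes as the lane's
- gate (a joint): lift of the sprung gate along the lane's z in m: 0 shut (blade 5 mm above the rollers, its uphill face 45 mm downhill of the lane's origin), 0.032 at its stop; a lying case passes under it from about 0.020. The spring pulls it shut with about 6 N at 0 and 11 N at the stop; let go, it snaps shut
- case_standing_center (a point): centre of the loose blue gauge case that stands upright on the bench, a box 22 mm thick (its x), 47 mm wide (its y) and 101 mm long (its z), 0.06 to 0.12 kg; axes as the case's
- case_waiting_center (a point): centre of the blue gauge case that waits on the rollers behind the gate, same size and axes as the other; it lies with its long axis (its z) along the lane
- case_standing: the case that stands upright on the bench left of the lane; origin at the middle of its foot, z along its length. A tall desk lamp stands on the bench farther back and to the left, about 0.25 m beyond it: keep the arm clear of it
- case_waiting: the case that waits on the rollers; origin at the middle of its downhill end, z along its length, uphill
- rack: the whole roller rack with lane and gate; origin on the bench under the middle of the lane, base plate 85 x 390 mm, y horizontal towards the uphill end; fixed to the bench
- bead_jar: bystander: small clear jar of beads with a black lid, 44 mm wide, 48 mm high; origin under its centre
- red_pliers: bystander: red-handled pliers lying flat, 114 x 36 x 10 mm; origin under the centre
- tape: bystander: roll of tape lying flat, 69 mm wide, 18 mm high; origin under its centre
Things that resemble listed ones, but are neither listed nor needed, are in the scene too. Leave any orange look-alike of the case_standing alone. Leave any green look-alike of the case_waiting alone.

How it is judged:
By the outcome, as a careful person would: the job done as asked, in the order asked, and still so for the second after the job is handed in, with the robot touching nothing.
It also fails if it takes over 54 s, if anything falls off the work surface, if the arm or the gripper's body presses on something with over 40 N, if the wrist force passes 120 N, or if a joint passes its speed limit or range.

## Working session

There is one attempt and no reset: what is moved stays moved. The work goes in short steps, Python scripts to look and compute and a tool call to move; the robot and the scene stay as the last step left them, time stands still between calls to the robot, and variables do not carry over. Pictures are saved under pics/ and viewed, at most 10 in all, crops included, and the job is handed in when it is done.

Besides the shell and the picture viewer there is one more tool, called as a command line: name --pt "numbers of a row" for each row, then --argument value for the rest. step_arm: Moves the arm, as the interface text tells. Its arguments: {"type":"object","properties":{"increments":{"type":"array","items":{"type":"array","items":{"type":"number"}}},"force":{"type":"number"}},"required":["increments"]}

```bash
mkdir -p pics; ls
cat > h.py <<'E'
import numpy as np, cv2
from cell import ctrl, imaging, hand_in
from scipy.spatial.transform import Rotation as R
def KRT(p):
    f=p["frame"].shape[0]/2/np.tan(np.radians(p["fov_y"]/2))
    K=np.array([[f,0,p["cx"]],[0,f,p["cy"]],[0,0,1]])
    return K,R.from_rotvec(p["rvec"]).as_matrix(),np.array(p["tvec"])
def proj(p,X):
    K,r,t=KRT(p); c=(np.atleast_2d(X)@r.T+t)@K.T
    return c[:,:2]/c[:,2:]   # col,row
def ray(p,rc):
    K,r,t=KRT(p); d=r.T@np.linalg.solve(K,[rc[1],rc[0],1]); return -r.T@t,d
def onz(p,rc,z):
    o,d=ray(p,rc); return o+d*(z-o[2])/d[2]
def tri(p1,rc1,p2,rc2):
    (a,d),(b,e)=ray(p1,rc1),ray(p2,rc2); d=d/np.linalg.norm(d);e=e/np.linalg.norm(e)
    s=np.linalg.lstsq(np.c_[d,-e],b-a,rcond=None)[0]; x,y=a+s[0]*d,b+s[1]*e
    return (x+y)/2,np.linalg.norm(x-y)
def save(p,n): cv2.imwrite("pics/"+n,p["frame"][:,:,::-1])
E
python3 - <<'E'
from h import *
s=ctrl.state(); print(s["t"],s["tool_pos"],s["tcp_rot"])
T=imaging.camera("top");S=imaging.camera("side");save(T,"t0.png");save(S,"s0.png")
for n,p in(("top",T),("side",S)):
    K,r,t=KRT(p);print(n,-r.T@t,r[2],K[0,0])
for n in["load_spot","front_stop","gate_knob","lane","rack","case_standing","case_standing_center","case_waiting","case_waiting_center","bead_jar","red_pliers","tape"]:
    print(n,*[[(np.round(d["centre"]).tolist(),round(d["conf"],2)) for d in imaging.mark_of(n,p)[:3]] for p in(T,S)],sep=" | ")
E
```

```text
pics
0.0 [0.14408104 0.63317652 0.21341395] [-0.35074778 -3.12153394  0.00312792]
top [ 0.30300167 -0.06715097  1.40366294] [ 0.14942799  0.00399997 -0.98876452] 475.13320444061026
side [ 0.3987988  -1.01986253  0.81635075] [ 0.09466005  0.81038911 -0.57819458] 494.34228974685067
load_spot | [([160.0, 299.0], 0.85)] | [([190.0, 349.0], 0.9)]
front_stop | [([174.0, 399.0], 0.82)] | [([288.0, 348.0], 0.73)]
gate_knob | [([162.0, 368.0], 0.67)] | [([217.0, 353.0], 0.67), ([283.0, 275.0], 0.59)]
lane | [([166.0, 345.0], 0.71)] | [([228.0, 351.0], 0.9)]
rack | [([167.0, 340.0], 0.78)] | []
case_standing | [([185.0, 225.0], 0.58), ([210.0, 227.0], 0.51)] | [([180.0, 315.0], 0.92), ([177.0, 292.0], 0.71)]
case_standing_center | [([181.0, 220.0], 0.81), ([212.0, 225.0], 0.7), ([162.0, 344.0], 0.44)] | [([160.0, 317.0], 0.67), ([166.0, 293.0], 0.6)]
case_waiting | [([164.0, 358.0], 0.89), ([238.0, 318.0], 0.61)] | [([232.0, 266.0], 0.98), ([357.0, 290.0], 0.54)]
case_waiting_center | [([164.0, 345.0], 0.85), ([231.0, 328.0], 0.63)] | [([240.0, 279.0], 0.59), ([224.0, 350.0], 0.48)]
bead_jar | [([234.0, 282.0], 0.73)] | [([213.0, 271.0], 0.8), ([357.0, 291.0], 0.23)]
red_pliers | [([232.0, 377.0], 0.8)] | [([282.0, 275.0], 0.61)]
tape | [] | [([356.0, 289.0], 0.64)]
```

View pics/t0.png

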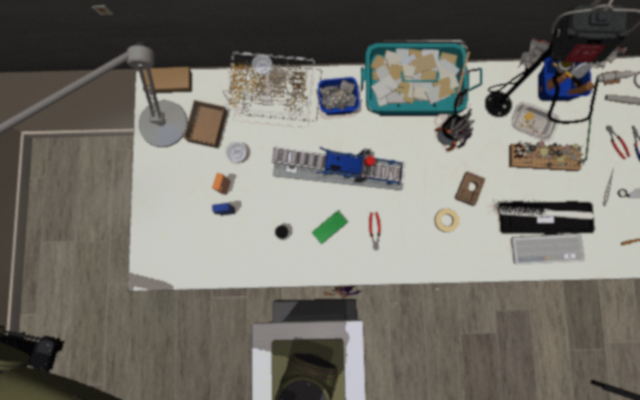

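View pics/s0.png

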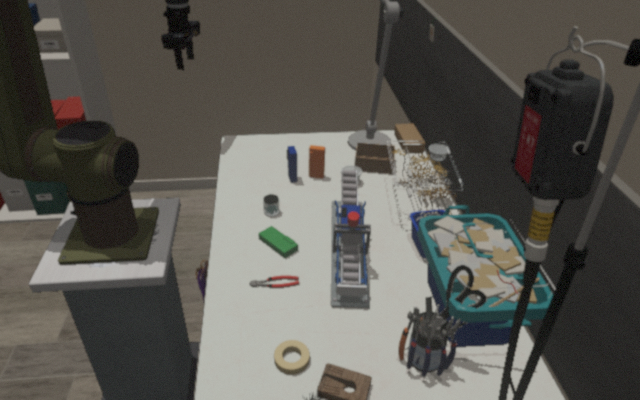

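Run:
```python
from h import *
T=imaging.camera("top");S=imaging.camera("side")
P={}
for n in["load_spot","front_stop","gate_knob","lane"]:
    a=imaging.mark_of(n,T)[0]["centre"];b=imaging.mark_of(n,S)[0]["centre"]
    P[n],e=tri(T,a,S,b);print(n,P[n].round(4),round(e,4))
d=P["load_spot"]-P["front_stop"];print("slope",np.degrees(np.arctan2(d[2],np.hypot(*d[:2]))),"yaw",np.degrees(np.arctan2(d[1],d[0])),np.linalg.norm(d))
for n in["case_standing","case_standing_center"]:
  for a in imaging.mark_of(n,T)[:2]:
    for b in imaging.mark_of(n,S)[:2]:
      x,e=tri(T,a["centre"],S,b["centre"]);print(n,np.round(a["centre"]),np.round(b["centre"]),x.round(4),round(e,4))
```

```text
load_spot [0.6033 0.0083 0.1126] 0.0029
front_stop [ 0.5643 -0.2766  0.047 ] 0.0018
gate_knob [ 0.5785 -0.1848  0.1646] 0.0004
lane [ 0.5871 -0.1171  0.0822] 0.002
slope 12.854323958437083 yaw 82.20779977632142 0.29497778906259103
case_standing [211. 227.] [177. 314.] [ 5.089e-01  2.300e-01 -4.000e-04] 0.0673
case_standing [211. 227.] [178. 291.] [0.4732 0.2299 0.0024] 0.0029
case_standing [185. 224.] [177. 314.] [ 0.5496  0.2433 -0.0051] 0.0114
case_standing [185. 224.] [178. 291.] [0.5119 0.2363 0.0075] 0.0814
case_standing_center [160. 372.] [164. 292.] [ 0.4977 -0.1768  0.3125] 0.0974
case_standing_center [160. 372.] [161. 315.] [ 0.5218 -0.1746  0.3095] 0.0515
case_standing_center [213. 225.] [164. 292.] [0.4693 0.2278 0.0516] 0.0117
case_standing_center [213. 225.] [161. 315.] [0.5029 0.2251 0.0582] 0.0802
```

The top view shows the blue standing case at about (211,227) and its orange twin at (184,221). The lane runs from (160,275) to (175,402) with the red knob at (161,369). In the side view the blue case is at (165,292). Next I'll fit the lane pose and the case pose.

```bash
cat > fit.py <<'E'
from h import *
from scipy.optimize import least_squares, minimize
T=imaging.camera("top");S=imaging.camera("side")
def lane(q):
    y=q[2];r=(R.from_euler("z",y)*R.from_euler("x",np.radians(12))).as_matrix(); return r,np.array([q[0],q[1],.08])
L={"load_spot":[0,.13,0],"front_stop":[0,-.165,0],"gate_knob":[0,-.0475,.09],"lane":[0,0,0]}
obs=[(p,n,np.array(imaging.mark_of(n,p)[0]["centre"])[::-1]) for p in(T,S) for n in L]
def f(q):
    r,o=lane(q);return np.concatenate([proj(p,r@np.array(L[n])+o)[0]-c for p,n,c in obs])
s=least_squares(f,[.587,-.117,np.radians(-8)],loss="soft_l1")
print("lane",s.x.round(4),np.degrees(s.x[2]).round(2),f(s.x).round(1)); np.save("lane.npy",s.x)
r,o=lane(s.x)
for n in L: print(n,(r@np.array(L[n])+o).round(4))
m=[]
for p in(T,S):
    h=cv2.cvtColor(p["frame"],cv2.COLOR_RGB2HSV);k=cv2.inRange(h,(105,110,20),(130,255,255))
    w=np.zeros_like(k);c=proj(p,[.473,.23,.05])[0].astype(int);w[c[1]-30:c[1]+30,c[0]-22:c[0]+22]=1
    k=k*w;m.append(k>0);print("mask",(k>0).sum())
box=np.array([[a,b,c] for a in(-.011,.011) for b in(-.0235,.0235) for c in(0,.101)])
def cost(q):
    X=box@R.from_euler("z",q[2]).as_matrix().T+[q[0],q[1],0];v=0
    for p,k in zip((T,S),m):
        u=np.zeros(k.shape,np.uint8);hh=cv2.convexHull(np.round(proj(p,X)*16).astype(np.int32));cv2.fillConvexPoly(u,hh,1,shift=4)
        u=u>0;v+=1-(u&k).sum()/(u|k).sum()
    return v
best=min((minimize(cost,[.473,.23,a],method="Nelder-Mead",options=dict(initial_simplex=[[.473,.23,a],[.481,.23,a],[.473,.238,a],[.473,.23,a+.2]])) for a in np.arange(-1.5,1.5,.25)),key=lambda z:z.fun)
print("case",best.x.round(4),np.degrees(best.x[2]).round(1),best.fun)
E
python3 fit.py
```

```text
lane [ 0.5897 -0.1213 -0.1473] -8.44 [-1.8 -1.2  4.8 -1.2  0.4  0.4 -1.3 -0.6 -2.6  2.4 -0.4 -0.3 -2.1  3.5
  3.7 -1.2]
load_spot [0.6084 0.0044 0.107 ]
front_stop [ 0.566  -0.281   0.0457]
gate_knob [ 0.5802 -0.1858  0.1582]
lane [ 0.5897 -0.1213  0.08  ]
mask 122
mask 42
case [ 0.4743  0.2302 -0.3411] -19.5 1.4194859690532389
```

```bash
cat >> h.py <<'E'
_q=np.load("lane.npy") if __import__("os").path.exists("lane.npy") else [0,0,0]
LR=(R.from_euler("z",_q[2])*R.from_euler("x",np.radians(12))).as_matrix(); LO=np.array([_q[0],_q[1],.08])
def Rzy(z,y):
    z=z/np.linalg.norm(z);y=y-z*(y@z);y=y/np.linalg.norm(y);return np.c_[np.cross(y,z),y,z]
def rows(way,g,p=None,r=None):
    "way: list of (pos,R,n); prints rounded rows"
    s=ctrl.state(); p=np.array(s["tool_pos"]) if p is None else p; r=R.from_rotvec(s["tcp_rot"]).as_matrix() if r is None else r
    out=[]
    for P,Q,n in way:
        for i in range(n,0,-1):
            a=np.round(r.T@(P-p)/i/.04,2); w=np.round(R.from_matrix(r.T@Q).as_rotvec()/i/.1,2)
            if max(abs(np.r_[a,w]))>1: print("BIG",a,w)
            out.append([*(a+0.).tolist(),*(w+0.).tolist(),g]); p=p+r@a*.04; r=r@R.from_rotvec(w*.1).as_matrix()
    for i in range(0,len(out),10): print(str(out[i:i+10]).replace(" ","").replace(".0,",","))
    print("end",p.round(4)); return p,r
E
python3 - <<'E'
from h import *
s=ctrl.state();print(R.from_rotvec(s["tcp_rot"]).as_matrix().round(2))
Q=Rzy(-LR[:,2],LR[:,0]); k=LR@[0,-.0475,.09]+LO
rows([(k+LR[:,2]*.10,Q,27)],-1)
E
```

```text
[[-0.98  0.22 -0.  ]
 [ 0.22  0.98  0.  ]
 [ 0.    0.   -1.  ]]
[[-0.56,-0.67,-0.04,-0.06,0.06,0.55,-1],[-0.6,-0.64,-0.05,-0.06,0.06,0.55,-1],[-0.63,-0.6,-0.05,-0.06,0.06,0.55,-1],[-0.67,-0.57,-0.06,-0.06,0.06,0.55,-1],[-0.69,-0.53,-0.07,-0.06,0.06,0.55,-1],[-0.72,-0.49,-0.07,-0.06,0.06,0.55,-1],[-0.75,-0.45,-0.08,-0.06,0.06,0.55,-1],[-0.77,-0.41,-0.09,-0.06,0.06,0.55,-1],[-0.79,-0.36,-0.1,-0.06,0.06,0.55,-1],[-0.81,-0.32,-0.1,-0.06,0.06,0.55,-1]]
[[-0.83,-0.27,-0.11,-0.06,0.06,0.55,-1],[-0.84,-0.23,-0.12,-0.06,0.06,0.55,-1],[-0.85,-0.18,-0.12,-0.06,0.06,0.55,-1],[-0.86,-0.13,-0.13,-0.06,0.06,0.55,-1],[-0.86,-0.08,-0.13,-0.05,0.06,0.55,-1],[-0.86,-0.04,-0.14,-0.05,0.06,0.55,-1],[-0.86,0.01,-0.15,-0.06,0.06,0.55,-1],[-0.86,0.06,-0.15,-0.05,0.06,0.55,-1],[-0.85,0.11,-0.16,-0.06,0.06,0.55,-1],[-0.85,0.16,-0.16,-0.05,0.06,0.55,-1]]
[[-0.84,0.2,-0.16,-0.05,0.07,0.56,-1],[-0.82,0.25,-0.17,-0.06,0.07,0.55,-1],[-0.81,0.3,-0.17,-0.06,0.06,0.56,-1],[-0.79,0.34,-0.17,-0.05,0.07,0.55,-1],[-0.76,0.39,-0.18,-0.06,0.06,0.56,-1],[-0.74,0.43,-0.18,-0.05,0.07,0.55,-1],[-0.71,0.47,-0.19,-0.06,0.06,0.56,-1]]
end [ 0.577  -0.2063  0.2561]
```

step_arm --pt "-0.56 -0.67 -0.04 -0.06 0.06 0.55 -1" --pt "-0.6 -0.64 -0.05 -0.06 0.06 0.55 -1" --pt "-0.63 -0.6 -0.05 -0.06 0.06 0.55 -1" --pt "-0.67 -0.57 -0.06 -0.06 0.06 0.55 -1" --pt "-0.69 -0.53 -0.07 -0.06 0.06 0.55 -1" --pt "-0.72 -0.49 -0.07 -0.06 0.06 0.55 -1" --pt "-0.75 -0.45 -0.08 -0.06 0.06 0.55 -1" --pt "-0.77 -0.41 -0.09 -0.06 0.06 0.55 -1" --pt "-0.79 -0.36 -0.1 -0.06 0.06 0.55 -1" --pt "-0.81 -0.32 -0.1 -0.06 0.06 0.55 -1"

```text
t: 3.6
tool_pos: [0.3047, 0.3213, 0.2302]
tcp_rot: [-1.168, -2.859, -0.103]
wrist_force: [-0.9, -0.2, -0.1]
finger_gap: 1.001
finger_force: 0.0
```

step_arm --pt "-0.83 -0.27 -0.11 -0.06 0.06 0.55 -1" --pt "-0.84 -0.23 -0.12 -0.06 0.06 0.55 -1" --pt "-0.85 -0.18 -0.12 -0.06 0.06 0.55 -1" --pt "-0.86 -0.13 -0.13 -0.06 0.06 0.55 -1" --pt "-0.86 -0.08 -0.13 -0.05 0.06 0.55 -1" --pt "-0.86 -0.04 -0.14 -0.05 0.06 0.55 -1" --pt "-0.86 0.01 -0.15 -0.06 0.06 0.55 -1" --pt "-0.86 0.06 -0.15 -0.05 0.06 0.55 -1" --pt "-0.85 0.11 -0.16 -0.06 0.06 0.55 -1" --pt "-0.85 0.16 -0.16 -0.05 0.06 0.55 -1"

```text
t: 4.6
tool_pos: [0.4652, 0.0098, 0.2458]
tcp_rot: [-1.871, -2.389, -0.187]
wrist_force: [0.1, 0.4, -0.1]
finger_gap: 0.994
finger_force: 0.0
```

step_arm --pt "-0.84 0.2 -0.16 -0.05 0.07 0.56 -1" --pt "-0.82 0.25 -0.17 -0.06 0.07 0.55 -1" --pt "-0.81 0.3 -0.17 -0.06 0.06 0.56 -1" --pt "-0.79 0.34 -0.17 -0.05 0.07 0.55 -1" --pt "-0.76 0.39 -0.18 -0.06 0.06 0.56 -1" --pt "-0.74 0.43 -0.18 -0.05 0.07 0.55 -1" --pt "-0.71 0.47 -0.19 -0.06 0.06 0.56 -1" --pt "0 0 0 0 0 0 -1" --pt "0 0 0 0 0 0 -1"

```text
t: 5.5
tool_pos: [0.5769, -0.2067, 0.2558]
tcp_rot: [-2.268, -1.955, -0.239]
wrist_force: [-0.5, 0.4, 0.2]
finger_gap: 1.001
finger_force: 0.0
```

Run:
```python
from h import *
s=ctrl.state();print(s["t"],s["tool_pos"].round(4),s["joint_positions"].round(2))
k=LR@[0,-.0475,.09]+LO
T=imaging.camera("top");S=imaging.camera("side")
# colour centroid of knob, both cams
for p in(T,S):
    h=cv2.cvtColor(p["frame"],cv2.COLOR_RGB2HSV);m=cv2.inRange(h,(0,150,60),(6,255,255))|cv2.inRange(h,(174,150,60),(180,255,255))
    c=proj(p,k)[0].astype(int);w=np.zeros_like(m);w[c[1]-16:c[1]+16,c[0]-16:c[0]+16]=1
    ys,xs=np.nonzero(m*w);print(len(ys),c,[xs.mean(),ys.mean()] if len(ys) else 0, [d["centre"] for d in imaging.mark_of("gate_knob",p)[:1]])
ims=[]
for p,X in((S,k),(T,k)):
    c=proj(p,X)[0].astype(int);ims.append(cv2.resize(p["frame"][c[1]-65:c[1]+65,c[0]-65:c[0]+65],(395,395)))
cv2.imwrite("pics/k1.png",np.hstack(ims)[:,:,::-1])
```

```text
5.5 [ 0.5769 -0.2067  0.2558] [-0.52  0.06  1.66  0.2   1.5  -0.4 ]
72 [370 161] [np.float64(369.0833333333333), np.float64(160.55555555555554)] [[160.5, 371.1]]
48 [352 220] [np.float64(353.1875), np.float64(215.875)] [[218.1, 357.0]]
```

View pics/k1.png

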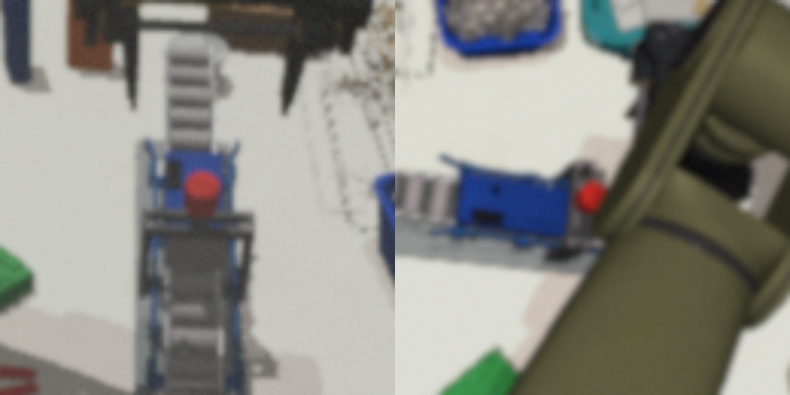

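The gripper stands uphill and above the knob, open and level across the lane. The knob is at side (353,216) and top (369,160.5), with its edge near the arm in the top view.

Run:
```python
from h import *
p,q=imaging.camera("top"),imaging.camera("side")
x,e=tri(p,(160.6,369.1),q,(215.9,353.2));k=LR@[0,-.0475,.09]+LO
print(x.round(4),e,"lane-frame",(LR.T@(x-LO)).round(4),"model",k.round(4))
for z in(.155,.16,.165): print(onz(p,(160.6,369.1),z).round(4),onz(q,(215.9,353.2),z).round(4))
```

```text
[ 0.5806 -0.1816  0.1661] 0.0019098800371589386 lane-frame [-0.0002 -0.0417  0.0969] model [ 0.5802 -0.1858  0.1582]
[ 0.5821 -0.1826  0.155 ] [ 0.5847 -0.167   0.155 ]
[ 0.581  -0.1821  0.16  ] [ 0.5833 -0.1734  0.16  ]
[ 0.5799 -0.1816  0.165 ] [ 0.5819 -0.1799  0.165 ]
```

Run:
```python
from h import *
q=np.load("lane.npy");q[1]+=.004;np.save("lane.npy",q)
import importlib,h;importlib.reload(h);from h import *
Q=Rzy(-LR[:,2],LR[:,0]); k=LR@[0,-.0475,.09]+LO;print(k)
rows([(k+LR[:,2]*.03,Q,4),(k-LR[:,2]*.017,Q,5)],-1)
```

```text
[ 0.5801759  -0.18181248  0.15815748]
[[0.02,0,0.44,0,0,0,-1],[0.02,0,0.45,0,0,0,-1],[0.02,0,0.44,0,0,0.01,-1],[0.01,0,0.45,0.01,0,0,-1],[0,0,0.23,0,0,0,-1],[0,0,0.24,0,0,0,-1],[0,0,0.23,0,0,0,-1],[0,0,0.24,0,0,0,-1],[0,0,0.23,0,0,0,-1]]
end [ 0.5808 -0.1784  0.1416]
```

step_arm --pt "0.02 0 0.44 0 0 0 -1" --pt "0.02 0 0.44 0 0 0 -1" --pt "0.02 0 0.44 0 0 0 -1" --pt "0.02 0 0.44 0 0 0 -1" --pt "0 0 0.24 0 0 0 -1" --pt "0 0 0.24 0 0 0 -1" --pt "0 0 0.24 0 0 0 -1" --pt "0 0 0.24 0 0 0 -1" --pt "0 0 0.23 0 0 0 -1" --pt "0 0 0 0 0 0 -1"

```text
t: 6.8
tool_pos: [0.5804, -0.1785, 0.1397]
tcp_rot: [-2.267, -1.955, -0.237]
wrist_force: [1.0, -0.4, 0.5]
finger_gap: 0.998
finger_force: 0.0
```

Run:
```python
from h import *
S=imaging.camera("side");s=ctrl.state();print(s["tool_pos"].round(4),s["wrist_force"])
c=proj(S,s["tool_pos"])[0].astype(int);cv2.imwrite("pics/k2.png",cv2.resize(S["frame"][c[1]-60:c[1]+50,c[0]-75:c[0]+75],(750,550))[:,:,::-1])
```

```text
[ 0.5808 -0.1787  0.1406] [ 0.14875347  0.55621502 -0.05872695]
```

View pics/k2.png

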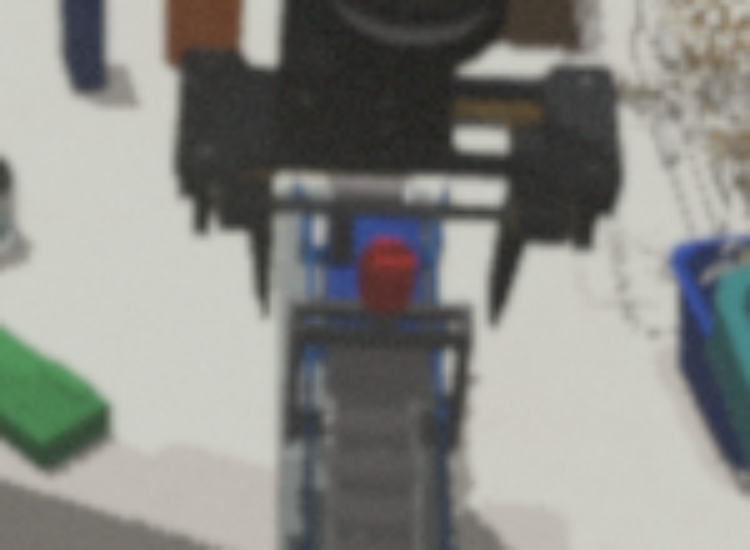

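The open fingers straddle the knob, which sits at about (387,270) in the crop between tips at x=267 and 497, and the tips reach its lower edge. Closing now.

step_arm --pt "0 0 0 0 0 0 1" --pt "0 0 0 0 0 0 1" --pt "0 0 0 0 0 0 1" --pt "0 0 0 0 0 0 1" --pt "0 0 0 0 0 0 1" --pt "0 0 0 0 0 0 1" --pt "0 0 0 0 0 0 1" --pt "0 0 0 0 0 0 1" --pt "0 0 0 0 0 0 1" --force 40

```text
t: 7.75
tool_pos: [0.5812, -0.179, 0.1413]
tcp_rot: [-2.269, -1.957, -0.239]
wrist_force: [0.8, 0.0, 0.0]
finger_gap: 0.297
finger_force: 1.7
```

step_arm --pt "0 0 0 0 0 0 1" --pt "0 0 0 0 0 0 1" --pt "0 0 0 0 0 0 1"

```text
t: 8.05
tool_pos: [0.5825, -0.1792, 0.1414]
tcp_rot: [-2.271, -1.958, -0.242]
wrist_force: [5.9, -0.8, -2.6]
finger_gap: 0.262
finger_force: 40.0
```

step_arm --pt "0 0 -0.1 0 0 0 1" --pt "0 0 -0.1 0 0 0 1" --pt "0 0 -0.1 0 0 0 1" --pt "0 0 -0.1 0 0 0 1" --pt "0 0 -0.1 0 0 0 1" --pt "0 0 -0.1 0 0 0 1" --pt "0 0 -0.1 0 0 0 1"

```text
t: 8.75
tool_pos: [0.5816, -0.1845, 0.1667]
tcp_rot: [-2.271, -1.957, -0.243]
wrist_force: [11.0, 0.0, -11.0]
finger_gap: 0.269
finger_force: 40.0
```

step_arm --pt "0 0 -0.08 0 0 0 1" --pt "0 0 -0.07 0 0 0 1" --pt "0 0 -0.03 0 0 0 1" --pt "0 0 0 0 0 0 1"

```text
t: 9.15
tool_pos: [0.5814, -0.1858, 0.1727]
tcp_rot: [-2.271, -1.956, -0.243]
wrist_force: [11.6, -0.3, -12.9]
finger_gap: 0.268
finger_force: 40.0
```

step_arm --pt "0 0 -0.03 0 0 0 1" --pt "0 0 0 0 0 0 1" --pt "0 0 0 0 0 0 1" --pt "0 0 0 0 0 0 1"

```text
t: 9.55
tool_pos: [0.5814, -0.1857, 0.1728]
tcp_rot: [-2.27, -1.956, -0.243]
wrist_force: [13.7, -0.4, -16.9]
finger_gap: 0.268
finger_force: 40.0
```

Run:
```python
from h import *
S=imaging.camera("side");s=ctrl.state();print(s["tool_pos"].round(4),s["wrist_force"])
for n in("case_waiting","case_waiting_center"): print(imaging.mark_of(n,S)[:3])
c=proj(S,LO)[0].astype(int);cv2.imwrite("pics/k3.png",cv2.resize(S["frame"][c[1]-40:c[1]+90,c[0]-75:c[0]+75],(690,598))[:,:,::-1])
print(proj(S,[LR@[0,-.045,.01]+LO,LR@[0,-.165,.011]+LO,LR@[0,-.064,.022]+LO])-c+[75,40])
```

```text
[ 0.5814 -0.1857  0.1728] [ 13.7929487    0.32054134 -16.95444881]
[{'centre': [231.3, 262.3], 'conf': 0.97}, {'centre': [283.0, 347.0], 'conf': 0.91}, {'centre': [209.1, 355.4], 'conf': 0.17}]
[{'centre': [265.0, 349.9], 'conf': 0.89}, {'centre': [174.3, 294.2], 'conf': 0.72}, {'centre': [239.7, 276.5], 'conf': 0.68}]
[[76.13528578 52.63513525]
 [76.30425881 96.8830583 ]
 [76.478669   56.03672842]]
```

View pics/k3.png

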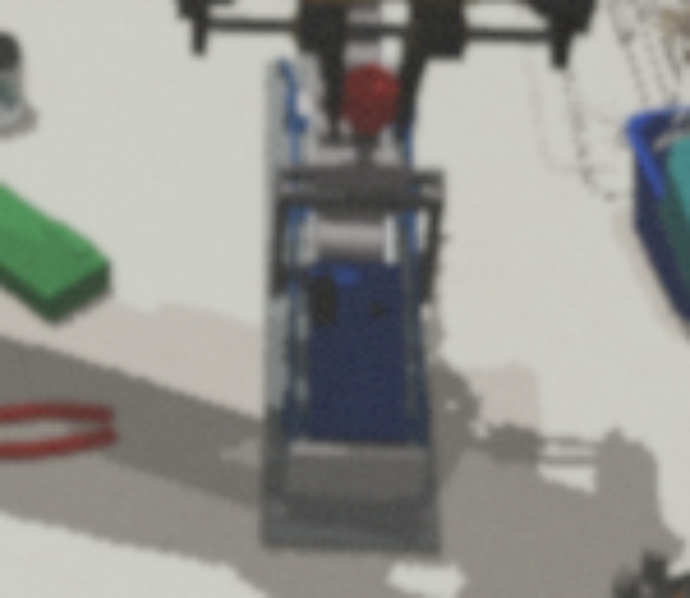

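The waiting case lies against the front stop (crop row 440), clear of the gate blade. Now I'll ease the gate back.

step_arm --pt "0 0 0.08 0 0 0 1" --pt "0 0 0.08 0 0 0 1" --pt "0 0 0.08 0 0 0 1" --pt "0 0 0.08 0 0 0 1" --pt "0 0 0.08 0 0 0 1" --pt "0 0 0.08 0 0 0 1" --pt "0 0 0.08 0 0 0 1" --pt "0 0 0.08 0 0 0 1" --pt "0 0 0.08 0 0 0 1" --pt "0 0 0.08 0 0 0 1"

```text
t: 10.7
tool_pos: [0.5823, -0.1797, 0.1443]
tcp_rot: [-2.271, -1.957, -0.242]
wrist_force: [8.8, -0.2, -7.7]
finger_gap: 0.268
finger_force: 40.0
```

step_arm --pt "0 0 0.05 0 0 0 1" --pt "0 0 0.03 0 0 0 1" --pt "0 0 0.02 0 0 0 1" --pt "0 0 0 0 0 0 1"

```text
t: 11.1
tool_pos: [0.5825, -0.1792, 0.1414]
tcp_rot: [-2.271, -1.958, -0.242]
wrist_force: [6.2, 0.4, -3.8]
finger_gap: 0.261
finger_force: 40.0
```

step_arm --pt "0 0 0.03 0 0 0 1" --pt "0 0 0.03 0 0 0 1" --pt "0 0 0.02 0 0 0 1" --pt "0 0 0 0 0 0 1"

```text
t: 11.5
tool_pos: [0.5826, -0.1792, 0.1413]
tcp_rot: [-2.271, -1.959, -0.241]
wrist_force: [1.3, -0.9, 7.3]
finger_gap: 0.264
finger_force: 40.0
```

step_arm --pt "0 0 0 0 0 0 -0.5" --pt "0 0 0 0 0 0 -1" --pt "0 0 0 0 0 0 -1" --pt "0 0 0 0 0 0 -1" --pt "0 0 0 0 0 0 -1" --pt "0 0 -0.3 0 0 0 -1" --pt "0 0 -0.7 0 0 0 -1" --pt "0 0 -0.8 0 0 0 -1" --pt "0 0 -0.8 0 0 0 -1" --pt "0 0 0 0 0 0 -1"

```text
t: 12.5
tool_pos: [0.5805, -0.2018, 0.2476]
tcp_rot: [-2.276, -1.963, -0.246]
wrist_force: [1.5, 0.0, 0.2]
finger_gap: 0.996
finger_force: 0.0
```

```bash
cat > case.py <<'E'
from h import *
from scipy.optimize import minimize
T=imaging.camera("top");S=imaging.camera("side");x0=[.473,.23]
s=ctrl.state();print(s["t"],s["tool_pos"].round(3))
for p in(T,S): print([(d["centre"],round(d["conf"],2)) for n in("case_standing","gate_knob") for d in imaging.mark_of(n,p)[:2]])
m=[];ims=[]
for p in(T,S):
    f=p["frame"].astype(int);k=(f[...,2]>f[...,0]+15)&(f[...,2]>f[...,1]+10)
    w=np.zeros(k.shape,bool);c=proj(p,[*x0,.05])[0].astype(int);w[c[1]-30:c[1]+30,c[0]-14:c[0]+14]=1
    k&=w;m.append(k);print("mask",k.sum(),c)
    a=p["frame"].copy();a[k^cv2.erode(k.astype(np.uint8),np.ones((3,3))).astype(bool)]=[0,255,0]
    ims.append(cv2.resize(np.hstack([v[c[1]-30:c[1]+30,c[0]-20:c[0]+20] for v in(p["frame"],a)]),(400,300),interpolation=0))
cv2.imwrite("pics/c1.png",np.hstack(ims)[:,:,::-1])
box=np.array([[a,b,c] for a in(-.011,.011) for b in(-.0235,.0235) for c in(0,.101)])
def cost(q):
    X=box@R.from_euler("z",q[2]).as_matrix().T+[q[0],q[1],0];v=0
    for p,k in zip((T,S),m):
        c=proj(p,[*x0,.05])[0].astype(int);o=c-40
        u=np.zeros((640,640),np.uint8);cv2.fillConvexPoly(u,cv2.convexHull(np.round((proj(p,X)-o+.5)*128-8).astype(np.int32)),255,shift=4)
        u=cv2.resize(u,(80,80),interpolation=cv2.INTER_AREA)/255;kk=k[o[1]:o[1]+80,o[0]:o[0]+80]
        v+=1-np.minimum(u,kk).sum()/np.maximum(u,kk).sum()
    return v
r=sorted((minimize(cost,[*x0,a],method="Nelder-Mead",options=dict(initial_simplex=[[.473,.23,a],[.481,.23,a],[.473,.238,a],[.473,.23,a+.15]])) for a in np.arange(-1,1.1,.2)),key=lambda z:z.fun)
for b in r[:4]: print("case",b.x.round(4),np.degrees(b.x[2]).round(1),round(b.fun,3))
E
python3 case.py
```

```text
12.6 [ 0.578 -0.2    0.242]
[([209.6, 227.9], 0.61), ([186.7, 224.0], 0.59), ([158.8, 367.9], 0.53)]
[([174.8, 291.4], 0.67), ([179.0, 313.7], 0.57), ([220.6, 353.7], 0.61), ([354.2, 289.4], 0.22)]
mask 193 [223 209]
mask 226 [291 164]
case [ 0.4747  0.2324 -0.0694] -4.0 0.512
case [ 0.4745  0.2333 -0.0666] -3.8 0.513
case [ 0.4752  0.2337 -0.0696] -4.0 0.513
case [ 0.4749  0.2331 -0.0626] -3.6 0.513
```

View pics/c1.png

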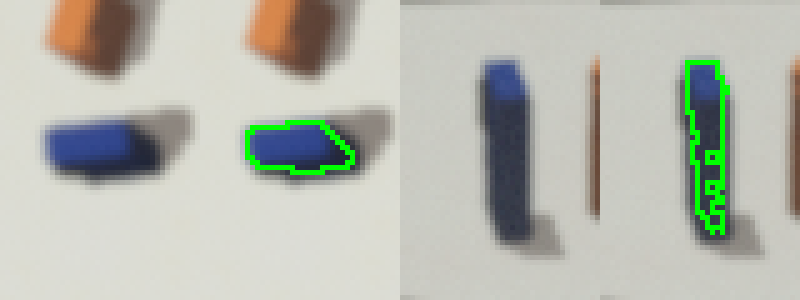

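The blue case stands at top (220.6,207.6), with its width nearly along world y, and the orange one is beyond it. In the side view its top face is at (291.6,150).

Run:
```python
from h import *
T=imaging.camera("top");S=imaging.camera("side")
print(onz(T,(207.6,220.6),.101).round(4),onz(S,(150,291.6),.101).round(4))
for a in(-8,-4,0,4,8):
    y=R.from_euler("z",a,degrees=True).as_matrix()[:,1]*.0235;c=np.array([.474,.231,.101])
    print(a,np.diff(proj(S,[c+y,c-y]),axis=0).round(1),np.diff(proj(T,[c+y,c-y]),axis=0).round(1))
J=imaging.mark_of("bead_jar",T)[0]["centre"];print("jar",onz(T,J,0).round(3))
al=np.radians(45);z=np.array([np.cos(al),0,-np.sin(al)]);Q=Rzy(z,np.array([0,-1.,0]));np.save("Qg.npy",Q)
g=np.array([.474,.231,.055])+.019*z
p,r=rows([(np.array([.47,-.05,.30]),R.from_rotvec(ctrl.state()["tcp_rot"]).as_matrix()@R.from_rotvec(R.from_matrix(R.from_rotvec(ctrl.state()["tcp_rot"]).as_matrix().T@Q).as_rotvec()*.5).as_matrix(),10),(g-.15*z+[0,0,.03],Q,12)],-1)
```

```text
[0.4723 0.228  0.101 ] [0.4741 0.228  0.101 ]
-8 [[-1.2  8.1]] [[16.8  1.9]]
-4 [[-0.1  8.1]] [[16.9  0.7]]
0 [[1.1 8. ]] [[17.  -0.4]]
4 [[2.2 8. ]] [[16.9 -1.6]]
8 [[3.3 7.9]] [[16.8 -2.8]]
jar [0.405 0.061 0.   ]
[[0.35,-0.32,-0.08,-0.34,0.24,0.63,-1],[0.34,-0.34,-0.08,-0.35,0.24,0.63,-1],[0.32,-0.36,-0.09,-0.34,0.24,0.63,-1],[0.29,-0.37,-0.09,-0.35,0.24,0.63,-1],[0.27,-0.39,-0.1,-0.34,0.24,0.63,-1],[0.25,-0.4,-0.11,-0.35,0.23,0.63,-1],[0.23,-0.41,-0.11,-0.34,0.24,0.64,-1],[0.2,-0.42,-0.12,-0.35,0.23,0.63,-1],[0.18,-0.43,-0.14,-0.34,0.24,0.64,-1],[0.16,-0.44,-0.14,-0.35,0.23,0.63,-1]]
[[0.12,-0.59,0.29,-0.29,0.2,0.53,-1],[0.08,-0.6,0.27,-0.29,0.2,0.53,-1],[0.05,-0.61,0.25,-0.29,0.2,0.53,-1],[0.01,-0.62,0.24,-0.29,0.2,0.53,-1],[-0.03,-0.63,0.22,-0.29,0.2,0.53,-1],[-0.07,-0.63,0.2,-0.29,0.2,0.53,-1],[-0.1,-0.63,0.18,-0.28,0.2,0.52,-1],[-0.14,-0.63,0.16,-0.29,0.19,0.53,-1],[-0.18,-0.63,0.14,-0.28,0.2,0.52,-1],[-0.21,-0.62,0.11,-0.29,0.19,0.53,-1]]
[[-0.24,-0.61,0.09,-0.28,0.2,0.52,-1],[-0.28,-0.6,0.07,-0.29,0.19,0.53,-1]]
end [0.3813 0.2311 0.1776]
```

step_arm --pt "0.35 -0.32 -0.08 -0.34 0.24 0.63 -1" --pt "0.34 -0.34 -0.08 -0.35 0.24 0.63 -1" --pt "0.32 -0.36 -0.09 -0.34 0.24 0.63 -1" --pt "0.29 -0.37 -0.09 -0.35 0.24 0.63 -1" --pt "0.27 -0.39 -0.1 -0.34 0.24 0.63 -1" --pt "0.25 -0.4 -0.11 -0.35 0.23 0.63 -1" --pt "0.23 -0.41 -0.11 -0.34 0.24 0.64 -1" --pt "0.2 -0.42 -0.12 -0.35 0.23 0.63 -1" --pt "0.18 -0.43 -0.14 -0.34 0.24 0.64 -1" --pt "0.16 -0.44 -0.14 -0.35 0.23 0.63 -1"

```text
t: 13.95
tool_pos: [0.4699, -0.0498, 0.3006]
tcp_rot: [-2.773, -1.069, -0.766]
wrist_force: [-0.2, 0.1, 0.2]
finger_gap: 0.998
finger_force: 0.0
```

step_arm --pt "0.12 -0.59 0.29 -0.29 0.2 0.53 -1" --pt "0.08 -0.6 0.27 -0.29 0.2 0.53 -1" --pt "0.05 -0.61 0.25 -0.29 0.2 0.53 -1" --pt "0.01 -0.62 0.24 -0.29 0.2 0.53 -1" --pt "-0.03 -0.63 0.22 -0.29 0.2 0.53 -1" --pt "-0.07 -0.63 0.2 -0.29 0.2 0.53 -1" --pt "-0.1 -0.63 0.18 -0.28 0.2 0.52 -1" --pt "-0.14 -0.63 0.16 -0.29 0.19 0.53 -1" --pt "-0.18 -0.63 0.14 -0.28 0.2 0.52 -1" --pt "-0.21 -0.62 0.11 -0.29 0.19 0.53 -1"

```text
t: 14.95
tool_pos: [0.3988, 0.1734, 0.2012]
tcp_rot: [-2.913, -0.222, -1.122]
wrist_force: [-0.3, -0.7, 0.6]
finger_gap: 0.998
finger_force: 0.0
```

step_arm --pt "-0.24 -0.61 0.09 -0.28 0.2 0.52 -1" --pt "-0.28 -0.6 0.07 -0.29 0.19 0.53 -1" --pt "0 0 0 0 0 0 -1" --pt "0 0 0 0 0 0 -1"

```text
t: 15.35
tool_pos: [0.3858, 0.2095, 0.1838]
tcp_rot: [2.915, 0.079, 1.164]
wrist_force: [0.5, -0.7, -0.4]
finger_gap: 1.004
finger_force: 0.0
```

Run:
```python
from h import *
Q=np.load("Qg.npy");s=ctrl.state();print(s["t"],s["tool_pos"].round(4),s["joint_positions"].round(2),np.degrees(R.from_matrix(Q.T@R.from_rotvec(s["tcp_rot"]).as_matrix()).magnitude()))
a=np.radians(2)
Q=R.from_euler("z",a).as_matrix()@Q;np.save("Qg.npy",Q);z=Q[:,2]
g=np.array([.473,.229,.055])+.019*z;print(g)
rows([(g-.10*z,Q,5),(g,Q,9)],-1)
```

```text
15.35 [0.3858 0.2095 0.1838] [ 0.64 -0.81  2.54 -0.56  0.84  2.42] 3.234857721941893
[0.48642684 0.22946888 0.04156497]
[[-0.13,-0.09,0.36,0.01,0.05,0.04,-1],[-0.14,-0.09,0.36,0.01,0.05,0.04,-1],[-0.14,-0.08,0.37,0.02,0.05,0.05,-1],[-0.14,-0.08,0.36,0.01,0.06,0.04,-1],[-0.14,-0.09,0.36,0.02,0.05,0.05,-1],[0,0,0.28,0,0,0,-1],[0,0,0.28,0,0,0,-1],[0,0,0.28,0,0,0,-1],[0,0,0.28,0,0,0,-1],[0,0,0.28,0,0,0,-1]]
[[0,0,0.28,0,0,0,-1],[0,0,0.27,0,0,0,-1],[0,0,0.28,0,0,0,-1],[0,0,0.27,0,0,0,-1]]
end [0.4863 0.2296 0.0417]
```

step_arm --pt "-0.13 -0.09 0.36 0.01 0.05 0.04 -1" --pt "-0.14 -0.09 0.36 0.01 0.05 0.04 -1" --pt "-0.14 -0.08 0.37 0.02 0.05 0.05 -1" --pt "-0.14 -0.08 0.36 0.01 0.06 0.04 -1" --pt "-0.14 -0.09 0.36 0.02 0.05 0.05 -1" --pt "0 0 0 0 0 0 -1"

```text
t: 15.95
tool_pos: [0.4166, 0.2244, 0.1114]
tcp_rot: [-2.894, -0.042, -1.196]
wrist_force: [0.6, -0.8, -0.6]
finger_gap: 1.0
finger_force: 0.0
```

Run:
```python
from h import *
Q=np.load("Qg.npy");s=ctrl.state();print(s["t"],s["tool_pos"].round(4),s["joint_positions"].round(2),np.degrees(R.from_matrix(Q.T@R.from_rotvec(s["tcp_rot"]).as_matrix()).magnitude()))
z=Q[:,2];g=np.array([.473,.229,.055])+.019*z
rows([(g,Q,9)],-1)
S=imaging.camera("side")
c=proj(S,g)[0].astype(int);cv2.imwrite("pics/c2.png",cv2.resize(S["frame"][c[1]-60:c[1]+40,c[0]-80:c[0]+50],(780,600))[:,:,::-1])
```

```text
15.95 [0.4166 0.2244 0.1114] [ 0.63 -0.57  2.56 -0.76  0.61  2.69] 0.3675877366624647
[[0,-0.01,0.27,0.01,0,0,-1],[0,-0.01,0.28,0,0,0,-1],[0,-0.01,0.27,0.01,0,-0.01,-1],[0,-0.01,0.28,0,0,0,-1],[0,-0.01,0.27,0.01,0,-0.01,-1],[0,-0.01,0.28,0,0,0,-1],[0,0,0.27,0.01,0.01,-0.01,-1],[0,-0.01,0.28,0,0,0,-1],[0.01,0,0.27,0.01,0.01,-0.01,-1]]
end [0.4865 0.2294 0.0417]
```

View pics/c2.png

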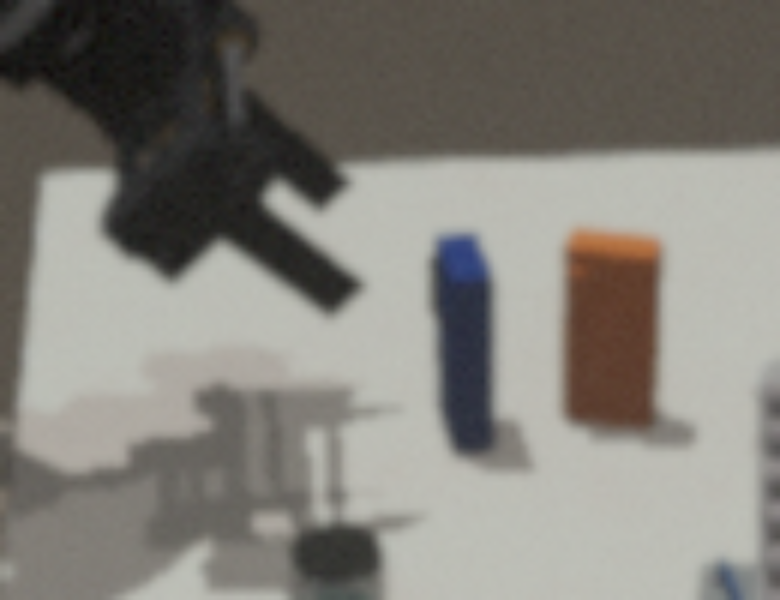

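The gripper is uphill of the case at 45° with its fingers level, on line with the blue case at (465,350), and the orange twin is clear behind it. Joint 6 is near its range, so I'll fit the arm's geometry and check reach before going on.

```bash
cat > kin.py <<'E'
from h import *
from scipy.optimize import least_squares
D=[([1.264,.124,1.65,0,1.367,-.083],[.144,.634,.215],[-0.35074778,-3.12153394,0.00312792])]
D+=[([-.52,.06,1.66,.2,1.5,-.4],[.5769,-.2067,.2558],[-2.268,-1.955,-.239]),([.64,-.81,2.54,-.56,.84,2.42],[.3858,.2095,.1838],[2.915,.079,1.164])]
s=ctrl.state();D.append((s["joint_positions"],s["tool_pos"],s["tcp_rot"]))
E=lambda a,t:R.from_euler(a,t)
def rot(q,o): return E("z",q[0])*E("y",q[1]+q[2])*E("z",q[3])*E("y",q[4])*E("z",q[5]+o)
def fk(q,k):
    a,h,l1,l2,e,L,o=k
    p=E("z",q[0]).apply([a+l1*np.sin(q[1])+l2*np.sin(q[1]+q[2])+e*np.cos(q[1]+q[2]),0,h+l1*np.cos(q[1])+l2*np.cos(q[1]+q[2])-e*np.sin(q[1]+q[2])])
    r=rot(q,o);return p+r.apply([0,0,L]),r
def res(k): return np.concatenate([np.r_[(fk(q,k)[0]-p)*5,(fk(q,k)[1].inv()*R.from_rotvec(w)).as_rotvec()] for q,p,w in D])
K=min((least_squares(res,[.1,.4,.4,.4,0,.16,o]) for o in(0,1.57,-1.57,3.14)),key=lambda s:s.cost)
print("kin",K.x.round(3),"res",abs(K.fun).max().round(4));K=K.x
lo=[-2.61,-1.02,.03,-1.35,.32,-2.91];hi=[2.61,2.33,2.71,4.49,2.68,2.91]
def ik(P,Q,q0=s["joint_positions"]):
    f=lambda q:np.r_[(fk(q,K)[0]-P)*5,(fk(q,K)[1].inv()*R.from_matrix(Q)).as_rotvec()]
    b=least_squares(f,np.clip(q0,np.array(lo)+.01,np.array(hi)-.01),bounds=(lo,hi));return b.x,b.cost
E
cat > chk.py <<'E'
from kin import *
for al in(45,55,65):
  for yaw in(0,5,10):
    a=np.radians(al);z=E("z",np.radians(yaw)).apply([np.cos(a),0,-np.sin(a)]);Q=Rzy(z,E("z",np.radians(yaw)).apply([0,-1,0]))
    out=[]
    q,c=ik(np.array([.473,.229,.055])+.019*z,Q);out.append((q.round(2),c.round(5)))
    if yaw==0:
      zl=LR@[0,-np.sin(a),-np.cos(a)];Qf=Rzy(zl,LR[:,0]);G=LR@[0,.13,.011]+LO
      for up in(.15,0):
        q,c=ik(G+[0,0,up]+.019*zl,Qf,[0,0,1.8,-.6,1,0]);out.append((q.round(2),c.round(5)))
    print(al,yaw,*out)
E
python3 chk.py
```

```text
kin [ 0.06   0.148  0.384  0.546 -0.002  0.202  1.571] res 0.3026
45 0 (array([ 0.57, -0.21,  2.43, -0.96,  0.43,  2.91]), np.float64(0.00169)) (array([ 0.17,  0.1 ,  1.68, -0.54,  1.56,  0.37]), np.float64(0.0)) (array([ 0.17,  0.23,  1.82, -0.56,  1.33,  0.52]), np.float64(0.0))
45 5 (array([ 0.56, -0.22,  2.45, -1.03,  0.37,  2.91]), np.float64(0.00028))
45 10 (array([ 0.55, -0.22,  2.46, -1.05,  0.32,  2.88]), np.float64(0.00018))
55 0 (array([ 0.56, -0.18,  2.38, -0.68,  0.5 ,  2.66]), np.float64(0.0)) (array([ 0.2 ,  0.13,  1.68, -0.7 ,  1.63,  0.42]), np.float64(0.0)) (array([ 0.2 ,  0.27,  1.81, -0.71,  1.42,  0.6 ]), np.float64(0.0))
55 5 (array([ 0.54, -0.19,  2.39, -0.61,  0.45,  2.51]), np.float64(0.0))
55 10 (array([ 0.52, -0.2 ,  2.4 , -0.51,  0.41,  2.33]), np.float64(0.0))
65 0 (array([ 0.52, -0.14,  2.31, -0.37,  0.62,  2.36]), np.float64(0.0)) (array([ 0.24,  0.16,  1.69, -0.84,  1.69,  0.46]), np.float64(0.0)) (array([ 0.24,  0.32,  1.8 , -0.84,  1.51,  0.66]), np.float64(0.0))
65 5 (array([ 0.51, -0.15,  2.32, -0.32,  0.59,  2.23]), np.float64(0.0))
65 10 (array([ 0.5 , -0.16,  2.33, -0.25,  0.57,  2.08]), np.float64(0.0))
```

```bash
cat > g.py <<'E'
from kin import *
print(res(K).reshape(-1,6).round(3))
a=np.radians(55);y=E("z",np.radians(4));z=y.apply([np.cos(a),0,-np.sin(a)]);Q=Rzy(z,y.apply([0,-1,0]));np.save("Qg.npy",Q)
g=np.array([.473,.229,.055])+.019*z
print(s["joint_positions"].round(2));rows([(g-.075*z,Q,5),(g,Q,8)],-1)
E
python3 g.py
```

```text
kin [ 0.06   0.148  0.384  0.546 -0.002  0.202  1.571] res 0.3026
[[ 0.25  -0.107  0.02   0.003  0.     0.   ]
 [-0.148 -0.303 -0.004  0.002 -0.003  0.006]
 [ 0.052 -0.071 -0.012  0.     0.005 -0.007]
 [ 0.056 -0.069 -0.004  0.    -0.     0.   ]]
[ 0.63 -0.58  2.56 -0.76  0.61  2.68]
[[0.04,-0.01,0.13,0.05,-0.35,-0.06,-1],[0.05,0,0.12,0.05,-0.35,-0.06,-1],[0.05,0,0.12,0.05,-0.35,-0.06,-1],[0.06,0,0.13,0.05,-0.35,-0.07,-1],[0.06,-0.01,0.12,0.06,-0.34,-0.06,-1],[0,0,0.23,0,0,0,-1],[0,0,0.23,0,0,0,-1],[0,0,0.24,0,0,0,-1],[0,0,0.23,0,0,0,-1],[0,0,0.24,0,0,0,-1]]
[[0,0,0.23,0,0,0,-1],[0,0,0.24,0,0,0,-1],[0,0,0.23,0,0,0,-1]]
end [0.4837 0.2298 0.0395]
```

step_arm --pt "0.04 -0.01 0.13 0.05 -0.35 -0.06 -1" --pt "0.05 0 0.12 0.05 -0.35 -0.06 -1" --pt "0.05 0 0.12 0.05 -0.35 -0.06 -1" --pt "0.06 0 0.13 0.05 -0.35 -0.07 -1" --pt "0.06 -0.01 0.12 0.06 -0.34 -0.06 -1" --pt "0 0 0 0 0 0 -1"

```text
t: 16.6
tool_pos: [0.4426, 0.2283, 0.1042]
tcp_rot: [-2.968, -0.103, -0.945]
wrist_force: [-0.1, 0.4, 1.1]
finger_gap: 1.001
finger_force: 0.0
```

```bash
python3 - <<'E'
import re
t=open("kin.py").read()
t=t.replace("a,h,l1,l2,e,L,o=k","a,h,l1,l2,e,L,o,d=k").replace("e*np.cos(q[1]+q[2]),0,h","e*np.cos(q[1]+q[2]),d,h").replace(".16,o]",".16,o,0]")
open("kin.py","w").write(t)
E
sed -i 's/(g-.075\*z,Q,5),//' g.py; python3 g.py; python3 chk.py | sed -n 5,7p
```

```text
kin [1.000e-03 2.180e-01 4.470e-01 6.100e-01 3.800e-02 2.870e-01 1.571e+00
 5.200e-02] res 0.0087
[[ 0.009 -0.008 -0.     0.003  0.     0.   ]
 [ 0.008  0.005  0.002  0.002 -0.003  0.006]
 [-0.003  0.003 -0.001  0.     0.005 -0.007]
 [ 0.002 -0.001  0.    -0.     0.     0.   ]]
[ 0.51 -0.45  2.44 -0.43  0.63  2.3 ]
[[-0.01,0.01,0.24,0,-0.01,0,-1],[-0.01,0,0.24,0,-0.01,0,-1],[-0.01,0.01,0.24,-0.01,-0.01,0,-1],[-0.01,0,0.24,0,0,0,-1],[-0.01,0.01,0.24,-0.01,-0.01,0,-1],[-0.01,0,0.24,0,0,-0.01,-1],[-0.01,0.01,0.24,-0.01,-0.01,0,-1],[-0.02,0,0.24,0,0,-0.01,-1]]
end [0.4839 0.2298 0.0393]
45 10 (array([ 0.49, -0.25,  2.47, -0.98,  0.32,  2.76]), np.float64(0.00138))
55 0 (array([ 0.49, -0.2 ,  2.38, -0.62,  0.48,  2.54]), np.float64(0.0)) (array([ 0.21,  0.18,  1.66, -0.69,  1.61,  0.44]), np.float64(0.0)) (array([ 0.21,  0.32,  1.75, -0.7 ,  1.42,  0.59]), np.float64(0.0))
55 5 (array([ 0.46, -0.22,  2.4 , -0.52,  0.43,  2.35]), np.float64(0.0))
```

The kinematic fit is now good (about 2 mm) and both poses are within the joint ranges. Advancing and gripping.

step_arm --pt "-0.01 0.01 0.24 0 -0.01 0 -1" --pt "-0.01 0 0.24 0 -0.01 0 -1" --pt "-0.01 0.01 0.24 0 -0.01 0 -1" --pt "-0.01 0 0.24 0 0 0 -1" --pt "-0.01 0.01 0.24 0 -0.01 0 -1" --pt "-0.01 0 0.24 0 0 0 -1" --pt "-0.01 0 0.24 0 0 0 -1" --pt "-0.01 0 0.24 0 0 0 -1" --pt "0 0 0 0 0 0 -1"

```text
t: 17.5
tool_pos: [0.4814, 0.2302, 0.0345]
tcp_rot: [-2.976, -0.107, -0.93]
wrist_force: [-0.1, 0.1, 0.9]
finger_gap: 0.999
finger_force: 0.0
```

step_arm --pt "0 0 0 0 0 0 1" --pt "0 0 0 0 0 0 1" --pt "0 0 0 0 0 0 1" --pt "0 0 0 0 0 0 1" --pt "0 0 0 0 0 0 1" --pt "0 0 0 0 0 0 1" --pt "0 0 0 0 0 0 1" --pt "0 0 0 0 0 0 1" --pt "0 0 0 0 0 0 1" --force 15

```text
t: 18.4
tool_pos: [0.482, 0.2307, 0.0367]
tcp_rot: [-2.973, -0.107, -0.934]
wrist_force: [-1.0, -0.7, 2.0]
finger_gap: 0.497
finger_force: 15.0
```

```bash
cat > place.py <<'E'
from kin import *
p=np.array(s["tool_pos"]);r=R.from_rotvec(s["tcp_rot"]).as_matrix()
ct=r.T@[0,0,1];print("case axis in tool",ct.round(3));ct[1]=0;ct/=np.linalg.norm(ct)
cc=r.T@(np.array([.473,.229,.0505])-p);cc[1]=0;print("centre in tool",cc.round(4))
B=np.c_[[0,1,0],ct,np.cross([0,1,0],ct)];Q=LR@B.T
np.savez("pl.npz",Q=Q,cc=cc)
tgt=lambda y,h:LR@[0,y,.011+h]+LO-Q@cc
up=p+[-.01,0,.14];q=s["joint_positions"];n=22;w=R.from_matrix(r.T@Q).as_rotvec();P=tgt(.13,.10)
for i in range(0,n+1,3):
    f=min(1,i/n);q,c=ik(up+(P-up)*f,r@R.from_rotvec(w*f).as_matrix(),q);print(i,q.round(2),round(c,5))
q,c=ik(tgt(.13,0),Q,q);print("down",q.round(2),c,tgt(.13,0).round(4))
rows([(up,r,6),(P,Q,n)],1)
E
python3 place.py
```

```text
kin [0.002 0.219 0.447 0.61  0.038 0.287 1.571 0.052] res 0.0085
case axis in tool [ 0.572 -0.002 -0.82 ]
centre in tool [ 0.0005  0.     -0.0165]
0 [ 0.48 -0.47  2.32 -0.34  0.75  2.16] 0.0
3 [ 0.36 -0.4   2.23 -0.2   0.89  1.77] 0.0
6 [ 0.29 -0.3   2.12 -0.17  1.04  1.49] 0.0
9 [ 0.24 -0.19  2.01 -0.21  1.17  1.26] 0.0
12 [ 0.21 -0.08  1.92 -0.29  1.29  1.07] 0.0
15 [ 0.2   0.02  1.83 -0.39  1.4   0.88] 0.0
18 [ 0.19  0.11  1.77 -0.52  1.47  0.7 ] 0.0
21 [ 0.18  0.18  1.72 -0.66  1.52  0.53] 0.0
down [ 0.21  0.32  1.75 -0.7   1.43  0.59] 4.995647558968871e-24 [ 0.6064 -0.0053  0.1061]
[[0.3,0,-0.5,0,0,0,1],[0.3,-0.01,-0.5,0,0,0,1],[0.3,0,-0.5,0,0,0,1],[0.3,-0.01,-0.5,0,0,0,1],[0.3,0,-0.51,0,0,0,1],[0.3,-0.01,-0.5,0,0,0,1],[0.12,0.3,0.05,-0.05,-0.52,-0.66,1],[0.11,0.31,0.04,-0.05,-0.52,-0.66,1],[0.09,0.32,0.04,-0.05,-0.52,-0.66,1],[0.07,0.32,0.04,-0.05,-0.52,-0.66,1]]
[[0.05,0.32,0.04,-0.05,-0.52,-0.65,1],[0.03,0.33,0.03,-0.05,-0.52,-0.66,1],[0.01,0.33,0.04,-0.05,-0.52,-0.65,1],[-0.01,0.33,0.04,-0.05,-0.51,-0.66,1],[-0.03,0.32,0.04,-0.05,-0.51,-0.65,1],[-0.05,0.32,0.04,-0.05,-0.52,-0.66,1],[-0.07,0.32,0.05,-0.05,-0.51,-0.66,1],[-0.09,0.31,0.05,-0.05,-0.51,-0.65,1],[-0.1,0.31,0.06,-0.05,-0.52,-0.66,1],[-0.12,0.3,0.07,-0.05,-0.51,-0.66,1]]
[[-0.14,0.29,0.08,-0.04,-0.52,-0.65,1],[-0.15,0.28,0.08,-0.05,-0.51,-0.66,1],[-0.16,0.27,0.09,-0.04,-0.52,-0.65,1],[-0.18,0.26,0.1,-0.05,-0.51,-0.66,1],[-0.19,0.24,0.11,-0.04,-0.52,-0.65,1],[-0.19,0.23,0.13,-0.05,-0.51,-0.66,1],[-0.2,0.22,0.14,-0.04,-0.52,-0.65,1],[-0.21,0.2,0.15,-0.05,-0.51,-0.66,1]]
end [ 0.6032 -0.0259  0.2037]
```

step_arm --pt "0.3 0 -0.5 0 0 0 1" --pt "0.3 -0.01 -0.5 0 0 0 1" --pt "0.3 0 -0.5 0 0 0 1" --pt "0.3 -0.01 -0.5 0 0 0 1" --pt "0.3 0 -0.5 0 0 0 1" --pt "0.3 -0.01 -0.5 0 0 0 1" --pt "0.12 0.3 0.05 -0.05 -0.52 -0.66 1" --pt "0.11 0.31 0.04 -0.05 -0.52 -0.66 1" --pt "0.09 0.32 0.04 -0.05 -0.52 -0.66 1" --pt "0.07 0.32 0.04 -0.05 -0.52 -0.66 1" --force 25

```text
t: 19.4
tool_pos: [0.4964, 0.1835, 0.1809]
tcp_rot: [2.96, 0.485, 0.604]
wrist_force: [0.6, -0.0, -1.0]
finger_gap: 0.498
finger_force: 25.0
```

step_arm --pt "0.05 0.32 0.04 -0.05 -0.52 -0.65 1" --pt "0.03 0.33 0.03 -0.05 -0.52 -0.66 1" --pt "0.01 0.33 0.04 -0.05 -0.52 -0.65 1" --pt "-0.01 0.33 0.04 -0.05 -0.51 -0.66 1" --pt "-0.03 0.32 0.04 -0.05 -0.51 -0.65 1" --pt "-0.05 0.32 0.04 -0.05 -0.52 -0.66 1" --pt "-0.07 0.32 0.05 -0.05 -0.51 -0.66 1" --pt "-0.09 0.31 0.05 -0.05 -0.51 -0.65 1" --pt "-0.1 0.31 0.06 -0.05 -0.52 -0.66 1" --pt "-0.12 0.3 0.07 -0.05 -0.51 -0.66 1"

```text
t: 20.4
tool_pos: [0.5564, 0.0668, 0.193]
tcp_rot: [2.514, 1.248, -0.202]
wrist_force: [0.3, 0.4, -0.0]
finger_gap: 0.495
finger_force: 25.0
```

step_arm --pt "-0.14 0.29 0.08 -0.04 -0.52 -0.65 1" --pt "-0.15 0.28 0.08 -0.05 -0.51 -0.66 1" --pt "-0.16 0.27 0.09 -0.04 -0.52 -0.65 1" --pt "-0.18 0.26 0.1 -0.05 -0.51 -0.66 1" --pt "-0.19 0.24 0.11 -0.04 -0.52 -0.65 1" --pt "-0.19 0.23 0.13 -0.05 -0.51 -0.66 1" --pt "-0.2 0.22 0.14 -0.04 -0.52 -0.65 1" --pt "-0.21 0.2 0.15 -0.05 -0.51 -0.66 1" --pt "0 0 0 0 0 0 1" --pt "0 0 0 0 0 0 1"

```text
t: 21.4
tool_pos: [0.6031, -0.0256, 0.2024]
tcp_rot: [1.929, 1.663, -0.761]
wrist_force: [0.7, 0.2, 0.1]
finger_gap: 0.5
finger_force: 25.0
```

```bash
cat > dn.py <<'E'
from h import *
import sys
d=np.load("pl.npz");Q,cc=d["Q"],d["cc"];s=ctrl.state()
r=R.from_rotvec(s["tcp_rot"]).as_matrix();print(s["t"],"lane-frame case centre",(LR.T@(s["tool_pos"]+r@cc-LO)).round(4),"rot err deg",np.degrees(R.from_matrix(Q.T@r).as_rotvec()).round(2),s["wrist_force"].round(1))
h,n=float(sys.argv[1]),int(sys.argv[2]);rows([(LR@[0,.13,.011+h]+LO-Q@cc,Q,n)],1)
E
python3 dn.py .02 6
python3 - <<'E'
from h import *
T=imaging.camera("top");S=imaging.camera("side");ims=[]
for p in(S,T):
    c=proj(p,LR@[0,.08,.04]+LO)[0].astype(int);ims.append(cv2.resize(p["frame"][c[1]-50:c[1]+50,c[0]-50:c[0]+50],(400,400)))
cv2.imwrite("pics/p1.png",np.hstack(ims)[:,:,::-1])
E
```

```text
21.4 lane-frame case centre [-0.0003  0.1299  0.1095] rot err deg [0.06 0.06 0.  ] [0.7 0.2 0.1]
[[0.27,0,0.19,0,0,0,1],[0.27,0,0.19,0,0,0,1],[0.27,0,0.19,0,0,0,1],[0.27,0,0.18,0,0,0,1],[0.26,0,0.19,0,-0.01,0,1],[0.27,0.01,0.18,-0.01,0,0,1]]
end [ 0.6058 -0.0094  0.1257]
```

View pics/p1.png

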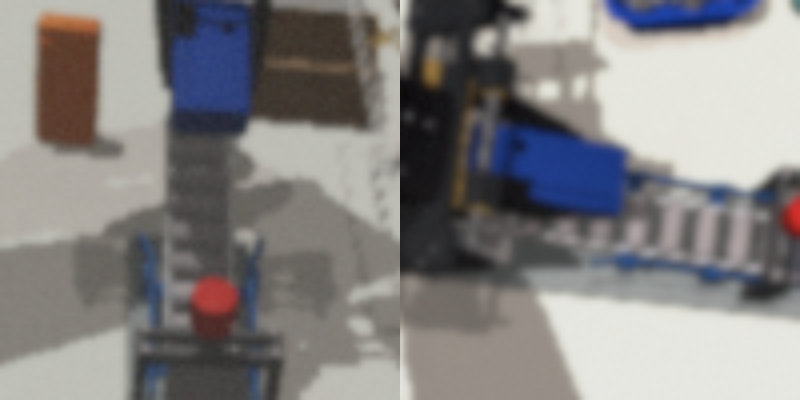

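The case is held level with its long side along the lane, about 100 mm above it (side crop (211,70), top crop (570,170)). The knob grip suggested the lane sits about 3 mm further in +x, so I'll overlay the lane model on the early pictures to check.

Run:
```python
from h import *
T=imaging.camera("top");S=imaging.camera("side");ims=[]
for p,n in((S,"s0"),(T,"t0")):
    f=cv2.imread(f"pics/{n}.png");c=proj(p,LR@[0,.14,0]+LO)[0].astype(int);o=c-32;k=400/64
    a=cv2.resize(f[o[1]:o[1]+64,o[0]:o[0]+64],(400,400),interpolation=cv2.INTER_CUBIC)
    for dx,col in((0,(0,0,255)),(.004,(0,255,0))):
        X=lambda x,y,z:tuple(np.round((proj(p,LR@[x+dx,y,z]+LO)[0]-o+.5)*k).astype(int).tolist())
        for e in(-.021,.021): cv2.line(a,X(e,.205,-.004),X(e,.08,-.004),col,1)
        cv2.line(a,X(-.017,.205,0),X(.017,.205,0),col,1)
    ims.append(a)
cv2.imwrite("pics/o1.png",np.hstack(ims))
```

```text
(no output)
```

View pics/o1.png

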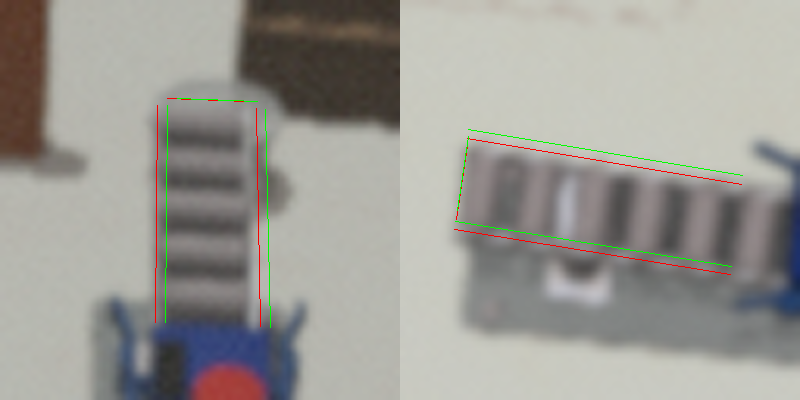

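Run:
```python
from h import *
d=np.load("pl.npz");cc=d["cc"];s=ctrl.state();T=imaging.camera("top");S=imaging.camera("side")
ctr=LR.T@(s["tool_pos"]+R.from_rotvec(s["tcp_rot"]).as_matrix()@cc-LO)
for p in(S,T):
    c=proj(p,LR@[0,.08,.04]+LO)[0].astype(int)
    X=[LR@(ctr+[a,-.0505,b])+LO for a,b in((-.0235,-.011),(.0235,-.011),(-.0235,.011),(.0235,.011))]
    print(((proj(p,X)-(c-50)+.5)*4).round())
```

```text
[[171. 132.]
 [252. 135.]
 [173. 104.]
 [255. 108.]]
[[215. 219.]
 [224. 149.]
 [222. 212.]
 [231. 141.]]
```

Both the knob touch and the held case show that camera positions read about 3 mm low across the lane, so I'm shifting the target by that.

```bash
sed -i 's/^LR=\(.*\)$/LR=\1; LO=LO+.003*LR[:,0]/' h.py; python3 dn.py .015 7
```

```text
21.7 lane-frame case centre [-0.003   0.1301  0.1108] rot err deg [-0.04  0.03  0.01] [ 0.9 -0.3 -1.2]
[[0.25,0.01,0.17,0,0,0,1],[0.25,0.01,0.17,0,0,0,1],[0.25,0.01,0.18,0,0,0,1],[0.25,0.01,0.17,0,0,0,1],[0.25,0.01,0.18,0,0,0,1],[0.24,0.01,0.17,0,0,0,1],[0.25,0.01,0.18,0.01,-0.01,0,1]]
end [ 0.6088 -0.0088  0.1205]
```

step_arm --pt "0.25 0.01 0.17 0 0 0 1" --pt "0.25 0.01 0.17 0 0 0 1" --pt "0.25 0.01 0.18 0 0 0 1" --pt "0.25 0.01 0.17 0 0 0 1" --pt "0.25 0.01 0.18 0 0 0 1" --pt "0.24 0.01 0.17 0 0 0 1" --pt "0.25 0.01 0.18 0 0 0 1" --pt "0 0 0 0 0 0 1"

```text
t: 22.5
tool_pos: [0.6075, -0.0089, 0.1175]
tcp_rot: [1.926, 1.666, -0.766]
wrist_force: [-0.5, -0.2, -0.8]
finger_gap: 0.498
finger_force: 25.0
```

```bash
python3 dn.py .0 10
```

```text
22.5 lane-frame case centre [-0.0013  0.1291  0.0228] rot err deg [ 0.15 -0.06 -0.19] [-0.5 -0.2 -0.8]
[[0.03,0,0.01,0,0,0,1],[0.03,0,0.02,0,0,0,1],[0.02,0,0.01,0,0,0,1],[0.03,0,0.02,0,0,0,1],[0.02,0.01,0.01,0,0,0.01,1],[0.03,0,0.02,-0.01,0,0,1],[0.02,0.01,0.01,0,0,0.01,1],[0.03,0,0.02,-0.01,0,0,1],[0.02,0.01,0.01,0,0,0.01,1],[0.03,0,0.02,-0.01,0.01,0,1]]
end [ 0.6092 -0.0056  0.106 ]
```

step_arm --pt "0.03 0.01 0.02 0 0 0 1" --pt "0.03 0 0.02 0 0 0 1" --pt "0.03 0.01 0.02 0 0 0 1" --pt "0.03 0 0.02 0 0 0 1" --pt "0.03 0 0.02 0 0 0 1" --pt "0.03 0 0.02 0 0 0 1" --pt "0 0 0 0 0 0 1"

```text
t: 23.2
tool_pos: [0.6096, -0.0071, 0.1113]
tcp_rot: [1.927, 1.664, -0.762]
wrist_force: [-1.0, -0.2, -0.6]
finger_gap: 0.496
finger_force: 25.0
```

step_arm --pt "0.025 0 0.015 0 0 0 1" --pt "0.025 0 0.015 0 0 0 1" --pt "0 0 0 0 0 0 1"

```text
t: 23.5
tool_pos: [0.6099, -0.0066, 0.1094]
tcp_rot: [1.927, 1.663, -0.762]
wrist_force: [-0.5, 0.2, 0.1]
finger_gap: 0.499
finger_force: 25.0
```

step_arm --pt "0.025 0 0.015 0 0 0 1" --pt "0.025 0 0.015 0 0 0 1" --pt "0 0 0 0 0 0 1"

```text
t: 23.8
tool_pos: [0.6099, -0.0066, 0.1093]
tcp_rot: [1.926, 1.66, -0.764]
wrist_force: [-4.2, -2.0, 6.9]
finger_gap: 0.496
finger_force: 25.0
```

```bash
python3 dn.py .0 2|head -1
```

```text
23.8 lane-frame case centre [0.0007 0.1299 0.0143] rot err deg [ 0.03 -0.19  0.05] [-4.2 -2.   6.9]
```

Run:
```python
from h import *
T=imaging.camera("top");S=imaging.camera("side");ims=[]
s=ctrl.state();print(s["ft_torque"],s["wrist_force"])
for p in(S,T):
    c=proj(p,LR@[0,.10,.01]+LO)[0].astype(int);o=c-[25,37];ims.append(cv2.resize(p["frame"][o[1]:o[1]+75,o[0]:o[0]+50],(400,600),interpolation=cv2.INTER_CUBIC))
    print(((proj(p,[LR@[a,y,z]+LO for a,y,z in((-.021,.08,-.004),(.021,.08,-.004),(-.0235,.0795,0),(.0235,.0795,0))])-o+.5)*8).round())
cv2.imwrite("pics/p2.png",np.hstack(ims)[:,:,::-1])
```

```text
[-0.66979066  0.51053758 -0.37034194] [-4.08480617 -1.98099626  7.77099203]
[[136. 381.]
 [270. 386.]
 [128. 373.]
 [280. 379.]]
[[247. 383.]
 [262. 267.]
 [249. 388.]
 [266. 258.]]
```

View pics/p2.png

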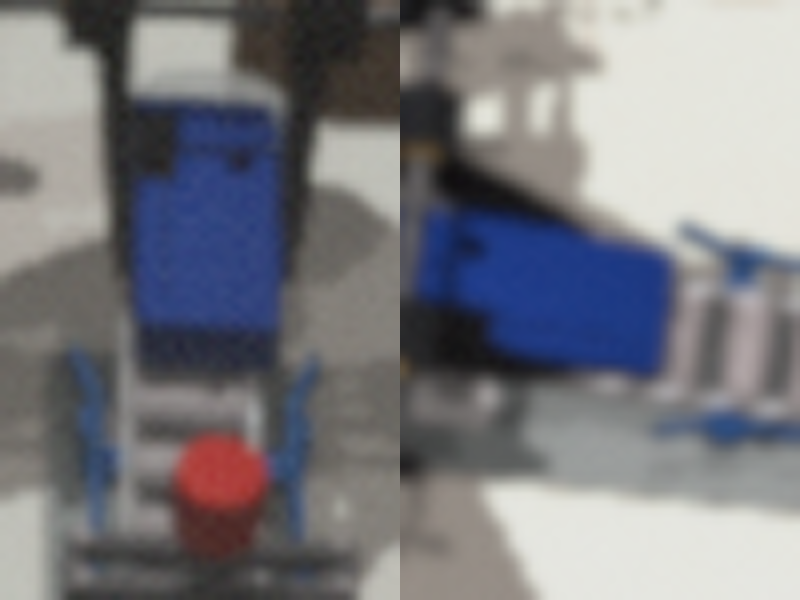

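The held case sits about 3–4 mm too far in +x: its centre is at side-crop x≈207, while the plates centre at ≈190 and the guides at ≈195. The −x finger has therefore landed on the side plate. My shift was wrong, so I'll lift, move back and lower again.

step_arm --pt "-0.06 0 -0.04 0 0 0 1" --pt "-0.06 0 -0.04 0 0 0 1" --pt "0 -0.05 0 0 0 0 1" --pt "0 -0.04 0 0 0 0 1" --pt "0 0 0 0 0 0 1"

```text
t: 24.4
tool_pos: [0.6058, -0.0066, 0.1123]
tcp_rot: [1.927, 1.664, -0.762]
wrist_force: [-0.0, -0.7, -1.8]
finger_gap: 0.498
finger_force: 25.0
```

Run:
```python
from h import *
T=imaging.camera("top");S=imaging.camera("side")
LO=LO-.003*LR[:,0]
d=np.load("pl.npz");s=ctrl.state();r=R.from_rotvec(s["tcp_rot"]).as_matrix()
print("robot est (cam lane frame)",(LR.T@(s["tool_pos"]+r@d["cc"]-LO)).round(4),s["wrist_force"].round(1),s["ft_torque"].round(2))
# lateral blue extent of case in each picture vs lane edges, along rows/cols
f=S["frame"].astype(int);b=(f[...,2]>f[...,0]+30)&(f[...,2]>f[...,1]+25)
c=proj(S,LR@[0,.12,.022]+LO)[0].astype(int);print("case centre proj col",proj(S,LR@[0,.12,.022]+LO)[0].round(1))
for y in range(c[1]-8,c[1]+9,4):
    x=np.nonzero(b[y,c[0]-16:c[0]+17])[0]+c[0]-16;print(y,x.min(),x.max(),(x.min()+x.max())/2)
g=cv2.cvtColor(S["frame"],cv2.COLOR_RGB2GRAY);q=proj(S,LR@[0,.055,0]+LO)[0];q2=proj(S,LR@[0,.067,0]+LO)[0];print("lane axis",q,q2)
for y in sorted({int(round(v)) for v in np.linspace(q2[1],q[1],4)}): print(y,g[y,int(q[0])-17:int(q[0])+18].tolist())
```

```text
robot est (cam lane frame) [-0.0002  0.13    0.0175] [-0.8 -0.3 -1.1] [0.41 0.02 0.  ]
case centre proj col [350.3 185.6]
177 346 359 352.5
181 341 359 350.0
185 341 359 350.0
189 341 359 350.0
193 341 359 350.0
lane axis [349.78615546 210.83791099] [349.77632641 207.18575787]
207 [80, 74, 75, 72, 70, 70, 80, 80, 100, 129, 132, 130, 131, 132, 132, 135, 130, 130, 133, 133, 131, 132, 134, 128, 132, 143, 118, 83, 71, 74, 80, 77, 88, 99, 103]
208 [78, 74, 71, 74, 77, 80, 81, 86, 105, 128, 121, 119, 115, 118, 117, 120, 121, 121, 123, 122, 124, 126, 128, 126, 136, 157, 128, 87, 69, 73, 77, 77, 90, 97, 103]
210 [89, 78, 74, 71, 78, 77, 82, 97, 111, 136, 127, 100, 85, 82, 80, 82, 84, 85, 87, 91, 92, 92, 93, 93, 112, 143, 125, 88, 68, 72, 79, 76, 84, 93, 106]
211 [85, 77, 71, 69, 72, 73, 83, 93, 112, 137, 126, 101, 85, 86, 81, 79, 83, 79, 84, 90, 91, 91, 90, 92, 109, 138, 118, 83, 70, 72, 80, 77, 82, 97, 105]
```

Now case and lane agree to within about 1 mm laterally in the side view. Lowering again.

step_arm --pt "0.025 0 0.015 0 0 0 1" --pt "0.025 0 0.015 0 0 0 1" --pt "0.025 0 0.015 0 0 0 1" --pt "0.025 0 0.015 0 0 0 1" --pt "0 0 0 0 0 0 1"

```text
t: 25.0
tool_pos: [0.6063, -0.0058, 0.1095]
tcp_rot: [1.927, 1.661, -0.763]
wrist_force: [-2.5, -0.8, 4.4]
finger_gap: 0.498
finger_force: 25.0
```

step_arm --pt "0.025 0 0.015 0 0 0 1" --pt "0 0 0 0 0 0 1" --pt "0 0 0 0 0 0 1"

```text
t: 25.3
tool_pos: [0.6067, -0.0058, 0.1092]
tcp_rot: [1.927, 1.66, -0.763]
wrist_force: [-2.8, -1.6, 6.5]
finger_gap: 0.492
finger_force: 25.0
```

```bash
python3 dn.py .0 2|head -1
```

```text
25.3 lane-frame case centre [-0.0026  0.1303  0.0141] rot err deg [-0.01 -0.15  0.07] [-2.8 -1.6  6.5]
```

step_arm --pt "0 0 0 0 0 0 1" --pt "0 0 0 0 0 0 1" --pt "0 0 0 0 0 0 1" --force 4

```text
t: 25.6
tool_pos: [0.6068, -0.0053, 0.108]
tcp_rot: [1.927, 1.662, -0.761]
wrist_force: [-1.4, -0.8, 5.6]
finger_gap: 0.492
finger_force: 4.0
```

step_arm --pt "0.02 0 0.015 0 0 0 1" --pt "0.02 0 0.015 0 0 0 1" --pt "0 0 0 0 0 0 1"

```text
t: 25.9
tool_pos: [0.6069, -0.0049, 0.1059]
tcp_rot: [1.926, 1.662, -0.761]
wrist_force: [-1.1, -0.7, 5.4]
finger_gap: 0.495
finger_force: 4.0
```

Force stays flat at about 5.5 N while the pads slide 3 mm down the case, so the case is sitting on the rollers. Letting go.

step_arm --pt "-0.02 0 -0.015 0 0 0 0" --pt "0 0 0 0 0 0 -0.5" --pt "0 0 0 0 0 0 -1" --pt "0 0 0 0 0 0 -1" --pt "0 0 0 0 0 0 -1" --pt "0 0 0 0 0 0 -1" --pt "0 0 0 0 0 0 -1" --pt "0 0 0 0 0 0 -1" --pt "0 0 0 0 0 0 -1" --pt "0 0 0 0 0 0 -1"

```text
t: 26.9
tool_pos: [0.6065, -0.0049, 0.1062]
tcp_rot: [1.927, 1.663, -0.761]
wrist_force: [0.3, 0.2, -1.1]
finger_gap: 1.001
finger_force: 0.0
```

```bash
cat > fin.py <<'E'
from h import *
LO=LO-.003*LR[:,0]
T=imaging.camera("top");S=imaging.camera("side");print(ctrl.state()["t"])
for n in("case_waiting","case_waiting_center","gate_knob"):
  for p in(T,S): print(n,[(d["centre"],round(d["conf"],2)) for d in imaging.mark_of(n,p)[:4]])
for y,z in((-.045,0),(.0055,.011),(.056,.022),(-.045,.022),(-.165,0),(-.1145,.011),(-.064,.022)): print(y,z,*[proj(p,LR@[0,y,z]+LO)[0][::-1].round(1) for p in(T,S)])
f=S["frame"].astype(int);b=(f[...,2]>f[...,0]+30)&(f[...,2]>f[...,1]+25)
q=proj(S,LR@[0,0,.02]+LO)[0].astype(int);print("blue rows",[(y,int(b[y,q[0]-12:q[0]+13].sum())) for y in range(175,300,3)])
E
python3 fin.py
```

```text
27.0
case_waiting [([173.8, 400.0], 0.82), ([236.6, 317.8], 0.79), ([232.1, 374.1], 0.5)]
case_waiting [([282.4, 348.4], 0.78), ([229.4, 264.7], 0.72), ([253.0, 347.1], 0.72), ([357.1, 288.2], 0.26)]
case_waiting_center [([172.5, 388.0], 0.91)]
case_waiting_center [([241.6, 273.6], 0.75), ([266.4, 354.1], 0.73), ([252.5, 347.1], 0.3)]
gate_knob [([169.0, 343.2], 0.63), ([161.8, 367.9], 0.52)]
gate_knob [([222.9, 353.3], 0.67)]
-0.045 0 [166.9 359. ] [243.3 349.9]
0.0055 0.011 [163.4 342.9] [223.5 350.1]
0.056 0.022 [159.7 326.3] [204.5 350.3]
-0.045 0.022 [165.5 361.1] [237.4 350.5]
-0.165 0 [173.5 398.6] [287.7 350. ]
-0.1145 0.011 [170.1 383.3] [265.3 350.2]
-0.064 0.022 [166.6 367.6] [244.  350.5]
blue rows [(175, 0), (178, 0), (181, 0), (184, 0), (187, 0), (190, 0), (193, 0), (196, 0), (199, 0), (202, 0), (205, 17), (208, 15), (211, 8), (214, 5), (217, 7), (220, 6), (223, 6), (226, 0), (229, 0), (232, 0), (235, 1), (238, 0), (241, 0), (244, 0), (247, 18), (250, 14), (253, 15), (256, 15), (259, 21), (262, 21), (265, 21), (268, 21), (271, 21), (274, 21), (277, 21), (280, 23), (283, 0), (286, 0), (289, 0), (292, 0), (295, 0), (298, 0)]
```

The case's upper edge is at side row ≈204.5, exactly where a case resting against the shut gate should be. Retreating.

step_arm --pt "0 0 -0.3 0 0 0 -1" --pt "0 0 -0.6 0 0 0 -1" --pt "0 0 -0.6 0 0 0 -1" --pt "0 0 -0.6 0 0 0 -1" --pt "0 0 -0.6 0 0 0 -1" --pt "0 0 -0.3 0 0 0 -1" --pt "0 0 0 0 0 0 -1" --pt "0 0 0 0 0 0 -1" --pt "0 0 0 0 0 0 -1"

```text
t: 28.2
tool_pos: [0.6177, 0.0755, 0.1925]
tcp_rot: [1.927, 1.664, -0.764]
wrist_force: [0.0, -0.1, 0.2]
finger_gap: 1.0
finger_force: 0.0
```

```bash
python3 fin.py | tail -1; python3 -c "
from h import *
print(ctrl.state()['wrist_force']);print(hand_in())"
```

```text
blue rows [(175, 0), (178, 0), (181, 0), (184, 0), (187, 0), (190, 0), (193, 0), (196, 0), (199, 0), (202, 0), (205, 17), (208, 15), (211, 8), (214, 4), (217, 5), (220, 6), (223, 5), (226, 0), (229, 0), (232, 0), (235, 1), (238, 0), (241, 0), (244, 0), (247, 16), (250, 13), (253, 15), (256, 14), (259, 21), (262, 21), (265, 21), (268, 21), (271, 21), (274, 21), (277, 21), (280, 24), (283, 0), (286, 0), (289, 0), (292, 0), (295, 0), (298, 0)]
[-0.43504145 -0.20798842 -0.04660202]
the job is handed in; nothing more can be done
None
```

The job is handed in at about 28 s, verdict not shown: the first case rolled to the front stop, the gate was eased shut, and the second case was laid flat on the rollers and now rests against the gate; on the first lowering it was 3–4 mm off-centre and a finger may have touched a side plate (about 7 N), so I lifted and re-placed it.

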